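# Open the instrument case and take out the refractometer

## Task

Open the grey instrument case, working its unmarked slide catch if the lid turns out to be held, and swing the lid back past its balance point so that it stays open by itself. Then lift the handheld refractometer out of its nest and lay it down gently, lying flat, inside the shallow steel tray. Leave the lid open, the white vial in its nest and the other things on the bench where they are.

Things in the scene. Friction and masses are not known exactly. Their poses are not given: they have to be found in the camera images.
- case: Grey plastic clamshell case, fixed on the bench. Origin: centre of its underside; x from the front (robot side) to the hinge side, y left, z up. Base 170 (x) by 210 (y) mm, 5 mm walls 38 mm high; shut height 60 mm. On the front face a black catch housing (x -124 to -85, y 48 to 90, 34 mm high). Two nests inside, one holds the refractometer, the other the vial, either way round, unseen until opened.
- nest_left (a point): Middle of the left nest at its floor (case x 0, y 48, z 5 mm); the equal right nest is at y -48. A nest runs along x: foam end blocks (|x| 45 to 80 mm, tops at z 36) have slots 44 mm wide with floor at z 10 that carry the ends of what lies there; between the blocks (|x| under 45 mm) the case is open over its whole width, room for fingers.
- lid (a joint): Lid angle, rad: 0 shut, 1.95 fully open, leaning back on its stop. The lid (170 by 210 mm, 22 mm deep, 0.2 to 0.4 kg) hinges on the far (+x) top edge. No spring, hardly any friction: balance point at about 1.4 rad; let go below it falls shut, beyond it falls open and stays. Free, it lifts with 1 to 2.5 N at the tab; held by the catch it gives about 0.015 rad (3 mm at the tab), then stops hard.
- lid_tab (a point): Grip point on the lid's black lift tab, 9 mm from its free end. The tab is a flat tongue in the middle of the front edge, 20 mm wide (y), 8 thick (z), standing out 36 mm; shut, this point is 49.5 mm above the bench, with over 30 mm free on both sides. Axes: the lid's, equal to the case's when shut. Pinched by its 20 mm sides it can pivot between the fingers as the lid swings.
- lid_hinge (a point): Point on the hinge line in the middle of the lid's far edge: x 85, y 0, z 38.5 mm in the case's frame; the line runs along the case's y. The tab's grip point lies 197 mm in front of it and 11 mm above it when shut.
- catch (a joint): Slide catch position, m, along the case's y: -0.010 (right end) to +0.010 (left end). 1.5 N friction, stays where left, starts anywhere. Inside, a bolt hooks over a hidden keeper of the lid on part of the travel; which part is not seen and varies. The lid may be free already, and is always free with the slide pushed fully to one end or the other (or both). Only trying the lid tells.
- catch_knob (a point): Centre of the top of the catch's steel thumb knob, an upright square post 12 by 12 mm, 30 mm tall above the housing (its top 65.5 mm above the bench), 13 mm in front of the lid's small black keeper cover (8 mm proud of the lid's front face above the housing). In the case's frame x = -106, y = 69 mm + catch position.
- refractometer: Handheld refractometer, 124 mm long, 0.13 to 0.27 kg. Origin mid-length on its axis, x along it. Aluminium tube 28 mm in diameter (x -36 to 30 mm), black rubber eyepiece 40 mm in diameter at the -x end, black prism head 32 long, 36 wide (y), 40 mm high (z) at +x. In its nest it lies along the case's x, axis 30 mm above the bench; on a flat surface the axis is 20 mm above it.
- vial: White square plastic vial lying in the other nest, 34 by 34 mm in section and 126 mm long with its round cap. Origin on its axis near the middle of its length. To stay in its nest.
- tray: Shallow open steel instrument tray, fixed, 200 (x) by 120 (y) by 22 mm high, walls 3 mm. Origin: centre of its underside; the inner floor is about 3 mm above the bench, the inside is 194 by 114 mm.
- mouse: Black computer mouse, 100 by 60 by 31 mm, loose. Origin at its underside. Leave alone.
- reagent: White reagent bottle, 60 mm in diameter, 130 mm tall, standing loose. Origin at its underside. Leave alone.
- rack: White tube rack, 90 by 150 by 50 mm, with four capped tubes up to 98 mm high, loose. Origin at its underside. Leave alone.
There are look-alikes about, which are no part of the job. Of the things that look like the tray, take the one that is farthest to the robot's right at the start.

How it is judged:
By the outcome, as a careful person would: the job done as asked, in the order asked, and still so for the second after the job is handed in, with the robot touching nothing.
It also fails if it takes over 72 s, if anything falls off the work surface, if the arm or the gripper's body presses on something with over 40 N, if the wrist force passes 120 N, or if a joint passes its speed limit or range.

## Robot

A 6-joint arm with a two-finger parallel gripper is mounted at the origin on the work surface. World frame = base frame: x ahead of the robot, y to its left, z up, the work surface at z = 0. Lengths are in m, angles in rad, forces in N, time in s.
With the tool pointing down it reaches from about 0.425 to 0.95 m from the base axis. Payload 3.5 kg.
Tool frame: the origin (TCP) lies at the very end of the fingers, on their centre line; the grasp point (between the pads) lies 19 mm behind it (pinch_z is the distance from the TCP to the grasp point, in m); z points along the fingers, y is the direction in which the jaws open and shut (so a half turn about z gives the same grasp; the last joint's range is limited). The gripper opens to 85 mm and grips with 20 to 120 N. Pads are 22 mm wide; open, the fingers measure 114 mm over their backs; the gripper's body (76 mm by 85 mm) begins 54 mm behind the grasp point. The pads swing forward as they close: fully open they stand 13 mm farther back than shut.
Start: joints at [-1.375, 0.286, 1.577, -0, 1.279, -0.15], TCP at [0.229, -0.635, 0.231] pointing down, gripper open.
Joint ranges: [-2.77, 2.77], [-0.9, 2.22], [0.21, 2.48], [-1.53, 4.67], [0.24, 2.81], [-2.84, 2.84]. Speed limits (rad/s): [2.79, 2.79, 3.14, 3.14, 3.14, 3.14].

## Interface

Orientations are given as a rotation vector (axis times angle).
In Python, from bench import * gives the robot as it stands.
- The arm moves only by the tool send_rows, never from a script. Its argument "series" is a list that holds one entry, the list of rows, each a list of 6 numbers: the shift along the tool's x, y, z normalised to -1 to 1, where 1 is 25 cm, then the turn, a rotation vector about the tool's x, y, z normalised to -1 to 1, where 1 is 180 degrees. In form: [[[dx, dy, dz, ax, ay, az], ...]]. A call has exactly 10 rows; each row is the pose to reach, as a shift and turn from the pose commanded when the call began, along the tool's axes at that moment, turning the shorter way round; what a row does not reach only later rows make up. A row lasts 1/12 s, in which the tool goes at most 41.7 mm and 7.16 degrees, less where a joint would pass 70% of its speed; a pose out of reach is approached as far as the arm can. A call with a number of a shift or a turn outside -1 to 1 is refused whole. A call with a gripper value outside its range is refused whole. "gripper" is the opening, from 0 (shut) to 1 (fully open), set as the call begins (left out, the last holds). The fingers move at their own pace and stop on an object; "force" is the grip in N (left out, the last holds). Time passes only in rows, so rows that repeat a pose let the fingers close, or fill a call up. It gives the time, the measured TCP pose, the force and the opening at its end, in the units of the state.
- read_state(): the state, without advancing time (a new reading comes with each control period).
- get_image(name): name is "scene" or "top"; returns the picture (480x640x3 uint8, red, green, blue); there is no depth.
- get_calibration(name): a dict with "fx", "fy", "cx", "cy" (pixels), "xyz" and "rotation" of the camera in the world. Camera axes: x right, y up, looking along -z (the intrinsics and any distortion apply to the point x, -y, -z); pixel columns grow to the right and rows downward; lengths in m; the calibration is good to about 2 mm. A picture is of the moment at which its call begins. get_calibration takes no time and is no camera call.
- job_done(): hands the job in, once; it reports no verdict.
The state is a dict: "clock": time; "q": joint angles; "joint_velocities": joint speeds; "effort": joint torques, N m; "ee_pos": TCP position; "eef_rot": TCP orientation; "contact_force": force on the tool from outside, world axes, zero at the start; "torque": the same for the moment, N m; "finger_gap": opening from 0.0 (shut) to 1.0 (fully open).
Only numpy, scipy, OpenCV 4.12 (cv2) and the standard library are available. Lean on these libraries where they do the work, as an engineer would, in place of code of your own. Each camera call takes 0.05 s, during which the arm holds its last target. There are 200 camera calls.

## Working session

There is one attempt and no reset: what is moved stays moved. The work goes in short steps, Python scripts to look and compute and a tool call to move; the robot and the scene stay as the last step left them, time stands still between calls to the robot, and variables do not carry over. Pictures are saved under pics/ and viewed, about 8 in all and at most 12, crops included, and the job is handed in when it is done.

Besides the shell and the picture viewer there is one more tool, called after "Request:" by a JSON object that holds its "name" and its "arguments". send_rows: Moves the arm, as the interface text tells. Scaled input: -1 to 1 covers 25 cm each way for a shift and 180 degrees each way for a turn. Its arguments: {"type":"object","properties":{"series":{"type":"array","items":{"type":"array","items":{"type":"array","items":{"type":"number"}}}},"gripper":{"type":"number"},"force":{"type":"number"}},"required":["series"]}

```bash
mkdir -p pics; ls; python3 - <<'E'
from bench import *
import cv2
print(read_state())
for n in("scene","top"):
    im=get_image(n); cv2.imwrite(f"pics/{n}0.png",im[:,:,::-1]); print(n,get_calibration(n))
E
```

```text
pics
{'clock': 0.0, 'q': array([-1.37499572e+00,  2.87224342e-01,  1.57820635e+00, -1.32733369e-05,
        1.27857022e+00, -1.49965570e-01]), 'joint_velocities': array([1.29984143e-03, 8.36319054e-05, 8.42332000e-04, 1.53613167e-03,
       8.89364467e-04, 1.62049403e-03]), 'effort': array([-2.87002777e-04, -4.05978978e+01, -2.92627627e+01, -1.56793608e-04,
        5.81565168e-03,  4.47325590e-06]), 'ee_pos': array([ 0.22868557, -0.63437602,  0.22989216]), 'eef_rot': array([-3.09238815e+00, -5.40018546e-01,  1.06558114e-04]), 'contact_force': array([-0.27214809, -0.32830231,  0.26616552]), 'torque': array([0.03701271, 0.00769076, 0.06705779]), 'finger_gap': 0.9986636305664114}
scene {'fx': 437.0659035209127, 'fy': 437.0659035209127, 'cx': 315.11181320321754, 'cy': 233.88670268262837, 'xyz': array([1.34227663, 0.21410399, 0.65253752]), 'rotation': array([0.70001069, 0.85451914, 1.5736959 ])}
top {'fx': 617.309698343155, 'fy': 617.309698343155, 'cx': 317.7281738223812, 'cy': 235.237113672853, 'xyz': array([0.31796944, 0.08489707, 1.58979394]), 'rotation': array([ 0.10501535, -0.11452352, -1.58590488])}
```

View pics/top0.png

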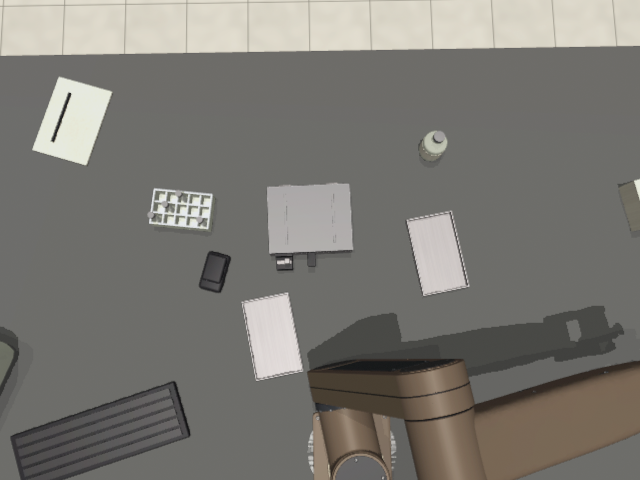

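View pics/scene0.png

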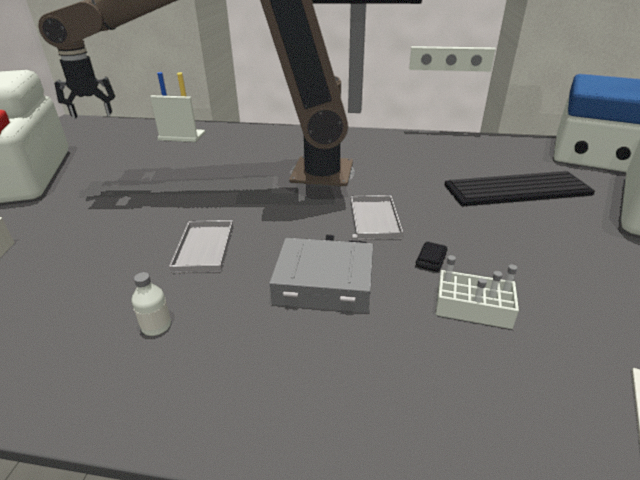

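The top view shows the case at about (310,218), its tab at (311,259), the knob at (285,263) and the right-hand tray at (437,253). The look-alike tray is at (272,336). The scene view agrees.

```bash
cat > h.py <<'E'
import numpy as np, cv2
from scipy.spatial.transform import Rotation as R
from bench import *
def ray(n,px):
    c=get_calibration(n); d=np.array([(px[0]-c['cx'])/c['fx'],-(px[1]-c['cy'])/c['fy'],-1.])
    return np.array(c['xyz']),R.from_rotvec(c['rotation']).as_matrix()@d
def onz(n,px,z):
    o,d=ray(n,px); return o+d*(z-o[2])/d[2]
def proj(n,p):
    c=get_calibration(n); q=R.from_rotvec(c['rotation']).as_matrix().T@(np.array(p)-c['xyz'])
    return np.array([c['cx']-c['fx']*q[0]/q[2],c['cy']+c['fy']*q[1]/q[2]])
def rel(p,Rw,s=None):
    """normalised row for a world TCP pose, from the present measured pose"""
    s=s or read_state(); R0=R.from_rotvec(s['eef_rot'])
    return np.round(np.r_[R0.inv().apply(np.array(p)-s['ee_pos'])/.25,(R0.inv()*Rw).as_rotvec()/np.pi],4)
def down(yaw): # tool z down, tool y (jaw) at world angle yaw+90deg
    return R.from_euler('z',yaw)*R.from_euler('x',np.pi)
E
python3 - <<'E'
from h import *
im=cv2.imread('pics/top0.png'); g=cv2.cvtColor(im,cv2.COLOR_BGR2GRAY)
def box(x0,y0,x1,y1,lo,hi,z,name):
    m=cv2.inRange(g[y0:y1,x0:x1],lo,hi); m=cv2.morphologyEx(m,cv2.MORPH_OPEN,np.ones((3,3)))
    c=max(cv2.findContours(m,0,2)[0],key=cv2.contourArea)
    r=cv2.boxPoints(cv2.minAreaRect(c))+[x0,y0]
    P=np.array([onz('top',p,z)[:2] for p in r]); e=np.diff(np.r_[P,P[:1]],axis=0)
    print(name,'px',r.round(1).tolist(),'\nc',P.mean(0).round(4),'len',np.linalg.norm(e,axis=1).round(4),'ang',np.degrees(np.arctan2(e[:,1],e[:,0])).round(1))
print(g[218,310],g[253,437],g[280,360],g[150,300])
box(255,170,365,275,110,200,.06,'lid'); box(395,200,480,305,150,255,.022,'tray'); box(230,280,310,390,150,255,.022,'tray2')
cv2.imwrite('pics/c0.png',cv2.resize(im[175:280,255:365],None,fx=5,fy=5,interpolation=cv2.INTER_CUBIC))
for px in [(311,265),(284,262)]: print(onz('top',px,.0535 if px[0]>300 else .0655))
E
```

```text
172 200 109 109
lid px [[265.7, 184.6], [350.2, 180.8], [353.2, 249.3], [268.7, 253.1]] 
c [0.58   0.0936] len [0.2142 0.1749 0.2109 0.1746] ang [ -88.4 -179.    91.6    2.1]
tray px [[406.5, 221.1], [449.0, 211.7], [465.7, 286.8], [423.2, 296.3]] 
c [ 0.4851 -0.2282] len [0.1132 0.1971 0.1113 0.1966] ang [ -78.4 -170.3  101.4   10.2]
tray2 px [[242.0, 300.4], [287.4, 291.7], [302.6, 371.2], [257.2, 379.9]] 
c [0.2864 0.192 ] len [0.1165 0.201  0.1145 0.2006] ang [ -80.2 -169.8   99.6   10.8]
[0.45878742 0.09178784 0.0535    ]
[0.46633441 0.1584955  0.0655    ]
```

View pics/c0.png

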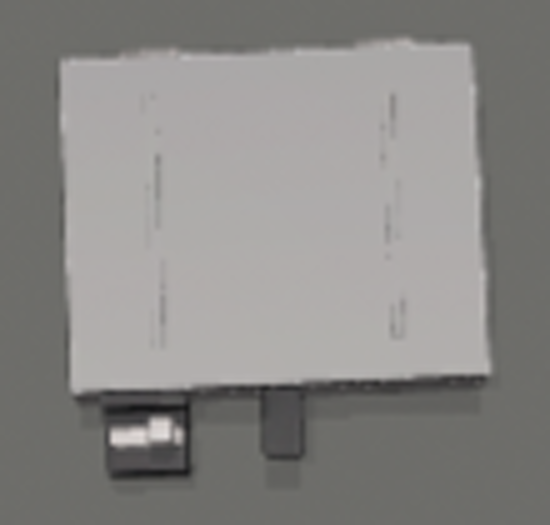

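```bash
python3 - <<'E'
from h import *
a=np.radians(1.6); Rz=R.from_euler('z',a)
t=onz('top',(255+284/5,175+457/5),.0535); k=onz('top',(255+160/5,175+429/5),.0655)
h=onz('top',(255+148/5,175+474/5),.034)
print('tabend',t,'knob',k,'housing front',h)
c=t-Rz.apply([-.121,0,.0535]); print('case from tab',c)
for n,p in(('knob',k),('hous',h)): print(n,Rz.inv().apply(p-np.r_[c[:2],0]))
c2=np.array([.579,.0936,0]);
for l in [(-.085,-.105,.06),(-.085,.105,.06),(.085,.105,.06),(.085,-.105,.06)]: print((proj('top',c2+Rz.apply(l))-[255,175])*5, proj('scene',c2+Rz.apply(l)))
E
```

```text
tabend [0.45524833 0.08985064 0.0535    ] knob [0.46918721 0.15103122 0.0655    ] housing front [0.44960992 0.15871313 0.034     ]
case from tab [5.76201153e-01 9.32291609e-02 1.04083409e-16]
knob [-0.10535829  0.06076752  0.0655    ]
hous [-0.12471346  0.06899307  0.034     ]
[490.04012048 368.80441787] [284.3739415  237.52678025]
[ 69.36676489 387.89426091] [371.96805062 243.30097191]
[57.5423805  54.21257232] [369.29684181 290.99488128]
[471.89295519  35.90960313] [268.4036882  282.97607106]
```

```bash
python3 - <<'E'
from h import *
print(rel([.42,-.33,.2],down(np.radians(1.6))))
E
```

```text
[ 1.1326e+00 -8.8600e-01  1.2240e-01 -7.0000e-04 -0.0000e+00  1.0120e-01]
```

Request:
{"name": "send_rows", "arguments": {"series": [[[0.16,-0.12,0.02,0,0,0.02],[0.32,-0.24,0.04,0,0,0.05],[0.48,-0.36,0.06,0,0,0.08],[0.64,-0.5,0.08,0,0,0.101],[0.8,-0.62,0.1,0,0,0.101],[0.96,-0.75,0.1,0,0,0.101],[0.96,-0.75,0.1,0,0,0.101],[0.96,-0.75,0.1,0,0,0.101],[0.96,-0.75,0.1,0,0,0.101],[0.96,-0.75,0.1,0,0,0.101]]], "gripper": 0.45, "force": 30}}

```text
clock: 0.93
ee_pos: [0.3912, -0.377, 0.2062]
eef_rot: [3.141, 0.048, -0.001]
contact_force: [-0.4, -0.3, 0.8]
finger_gap: 0.451
```

```bash
python3 - <<'E'
from h import *
s=read_state();print(s['clock'],s['ee_pos'],s['finger_gap'],s['contact_force'],s['q'])
print(rel([.465,.0902,.13],down(np.radians(1.6))),rel([.465,.0902,.0305],down(np.radians(1.6))))
E
```

```text
0.9333 [ 0.39118224 -0.37699018  0.20615773] 0.4506862012791512 [-0.43309707 -0.27392135  0.78748742] [-9.53413611e-01  1.85241036e-02  1.92519165e+00 -7.41559592e-04
  1.19786944e+00  5.87332456e-01]
[ 3.5200e-01 -1.8591e+00  3.0370e-01  1.0000e-04  2.0000e-04  8.0000e-04] [ 3.5220e-01 -1.8592e+00  7.0170e-01  1.0000e-04  2.0000e-04  8.0000e-04]
```

Request:
{"name": "send_rows", "arguments": {"series": [[[0.05,-0.15,0,0,0,0],[0.1,-0.3,0,0,0,0],[0.16,-0.45,0,0,0,0],[0.22,-0.6,0,0,0,0],[0.28,-0.75,0,0,0,0],[0.35,-0.9,0,0,0,0],[0.35,-0.95,0,0,0,0],[0.35,-0.95,0,0,0,0],[0.35,-0.95,0,0,0,0],[0.35,-0.95,0,0,0,0]]]}}

```text
clock: 1.77
ee_pos: [0.4716, -0.1392, 0.2064]
eef_rot: [3.14, 0.042, -0.0]
contact_force: [0.6, 0.1, 0.2]
finger_gap: 0.452
```

Request:
{"name": "send_rows", "arguments": {"series": [[[0,-0.15,0,0,0,0],[0,-0.3,0.05,0,0,0],[0,-0.45,0.1,0,0,0],[0,-0.6,0.15,0,0,0],[0,-0.75,0.2,0,0,0],[0,-0.85,0.25,0,0,0],[0,-0.91,0.3,0,0,0],[0,-0.91,0.3,0,0,0],[0,-0.91,0.3,0,0,0],[0,-0.91,0.3,0,0,0]]]}}

```text
clock: 2.6
ee_pos: [0.4662, 0.0883, 0.132]
eef_rot: [3.141, 0.042, 0.002]
contact_force: [-0.3, 0.8, -0.0]
finger_gap: 0.45
```

```bash
python3 - <<'E'
from h import *
s=read_state();print(s['clock'],s['ee_pos'],s['finger_gap'],s['contact_force'],s['q'])
print(rel([.465,.0902,.0305],down(np.radians(1.6))))
E
```

```text
2.6 [0.4661984  0.08832599 0.13198421] 0.4497351554804354 [-0.33231438  0.81987094 -0.02638124] [-2.67465520e-02 -5.36909599e-02  2.14250868e+00 -6.37002593e-04
  1.05175144e+00  1.51792766e+00]
[-5.000e-03 -7.900e-03  4.059e-01  2.000e-04 -3.000e-04 -5.000e-04]
```

Request:
{"name": "send_rows", "arguments": {"series": [[[-0.005,-0.008,0.1,0,0,0],[-0.005,-0.008,0.2,0,0,0],[-0.005,-0.008,0.3,0,0,0],[-0.005,-0.008,0.36,0,0,0],[-0.005,-0.008,0.4,0,0,0],[-0.005,-0.008,0.405,0,0,0],[-0.005,-0.008,0.405,0,0,0],[-0.005,-0.008,0.405,0,0,0],[-0.005,-0.008,0.405,0,0,0],[-0.005,-0.008,0.405,0,0,0]]]}}

```text
clock: 3.43
ee_pos: [0.4651, 0.0919, 0.0314]
eef_rot: [3.141, 0.045, 0.004]
contact_force: [0.7, -0.4, 0.5]
finger_gap: 0.45
```

Request:
{"name": "send_rows", "arguments": {"series": [[[0,0,0,0,0,0],[0,0,0,0,0,0],[0,0,0,0,0,0],[0,0,0,0,0,0],[0,0,0,0,0,0],[0,0,0,0,0,0],[0,0,0,0,0,0],[0,0,0,0,0,0],[0,0,0,0,0,0],[0,0,0,0,0,0]]], "gripper": 0}}

```text
clock: 4.27
ee_pos: [0.4645, 0.0917, 0.0309]
eef_rot: [3.14, 0.046, 0.001]
contact_force: [-2.0, -3.7, 6.0]
finger_gap: 0.228
```

Request:
{"name": "send_rows", "arguments": {"series": [[[0,0,-0.004,0,0,0],[0,0,-0.008,0,0,0],[0,0,-0.012,0,0,0],[0,0,-0.016,0,0,0],[0,0,-0.02,0,0,0],[0,0,-0.024,0,0,0],[0,0,-0.028,0,0,0],[0,0,-0.032,0,0,0],[0,0,-0.032,0,0,0],[0,0,-0.032,0,0,0]]]}}

```text
clock: 5.1
ee_pos: [0.465, 0.0917, 0.0382]
eef_rot: [3.141, 0.045, 0.004]
contact_force: [5.2, -3.0, -3.0]
finger_gap: 0.226
```

```bash
python3 - <<'E'
import numpy as np
f=lambda t:np.array([-.197*np.cos(t)+.011*np.sin(t),0,-(.197*np.sin(t)+.011*np.cos(t))])/.25
T=np.r_[.04,.04+np.cumsum(np.r_[np.linspace(.03,.065,8),np.full(20,.065),.04,.03])]
print(T[[10,20,30]])
for k in range(3): print([[round(v,3) for v in (f(t)-f(T[10*k]))]+[0,0,0] for t in T[10*k+1:10*k+11]])
E
```

```text
[0.55 1.2  1.79]
[[np.float64(0.003), np.float64(0.0), np.float64(-0.024), 0, 0, 0], [np.float64(0.007), np.float64(0.0), np.float64(-0.051), 0, 0, 0], [np.float64(0.012), np.float64(0.0), np.float64(-0.082), 0, 0, 0], [np.float64(0.02), np.float64(0.0), np.float64(-0.117), 0, 0, 0], [np.float64(0.031), np.float64(0.0), np.float64(-0.155), 0, 0, 0], [np.float64(0.044), np.float64(0.0), np.float64(-0.196), 0, 0, 0], [np.float64(0.062), np.float64(0.0), np.float64(-0.24), 0, 0, 0], [np.float64(0.084), np.float64(0.0), np.float64(-0.286), 0, 0, 0], [np.float64(0.109), np.float64(0.0), np.float64(-0.331), 0, 0, 0], [np.float64(0.137), np.float64(0.0), np.float64(-0.374), 0, 0, 0]]
[[np.float64(0.031), np.float64(0.0), np.float64(-0.041), 0, 0, 0], [np.float64(0.064), np.float64(0.0), np.float64(-0.08), 0, 0, 0], [np.float64(0.099), np.float64(0.0), np.float64(-0.117), 0, 0, 0], [np.float64(0.137), np.float64(0.0), np.float64(-0.152), 0, 0, 0], [np.float64(0.177), np.float64(0.0), np.float64(-0.184), 0, 0, 0], [np.float64(0.22), np.float64(0.0), np.float64(-0.213), 0, 0, 0], [np.float64(0
[... 224 characters left out ...]
 np.float64(-0.301), 0, 0, 0]]
[[np.float64(0.049), np.float64(0.0), np.float64(-0.014), 0, 0, 0], [np.float64(0.099), np.float64(0.0), np.float64(-0.025), 0, 0, 0], [np.float64(0.15), np.float64(0.0), np.float64(-0.033), 0, 0, 0], [np.float64(0.201), np.float64(0.0), np.float64(-0.038), 0, 0, 0], [np.float64(0.252), np.float64(0.0), np.float64(-0.039), 0, 0, 0], [np.float64(0.304), np.float64(0.0), np.float64(-0.037), 0, 0, 0], [np.float64(0.355), np.float64(0.0), np.float64(-0.031), 0, 0, 0], [np.float64(0.405), np.float64(0.0), np.float64(-0.022), 0, 0, 0], [np.float64(0.436), np.float64(0.0), np.float64(-0.015), 0, 0, 0], [np.float64(0.459), np.float64(0.0), np.float64(-0.009), 0, 0, 0]]
```

Request:
{"name": "send_rows", "arguments": {"series": [[[0.003,0,-0.024,0,0,0],[0.007,0,-0.051,0,0,0],[0.012,0,-0.082,0,0,0],[0.02,0,-0.117,0,0,0],[0.031,0,-0.155,0,0,0],[0.044,0,-0.196,0,0,0],[0.062,0,-0.24,0,0,0],[0.084,0,-0.286,0,0,0],[0.109,0,-0.331,0,0,0],[0.137,0,-0.374,0,0,0]]]}}

```text
clock: 5.93
ee_pos: [0.4973, 0.0926, 0.1317]
eef_rot: [3.14, 0.045, -0.006]
contact_force: [-0.5, -4.4, -3.6]
finger_gap: 0.224
```

```bash
python3 - <<'E'
from h import *
s=read_state();print(s['contact_force'],s['ee_pos'],s['finger_gap'])
im=get_image('scene');cv2.imwrite('pics/s1.png',im[60:360,200:520,::-1])
E
```

```text
[-0.52311309 -4.36038397 -3.63882157] [0.49732319 0.09258275 0.13171771] 0.2237063486509761
```

View pics/s1.png

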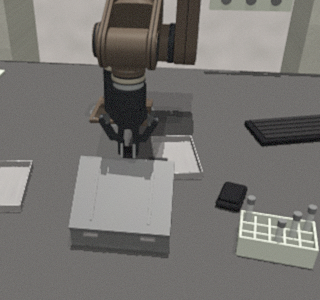

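The picture shows the lid tilted up, with the tab still in the fingers at crop (128,145), so the lid is not held. I'll carry on along the arc.

Request:
{"name": "send_rows", "arguments": {"series": [[[0.031,0,-0.041,0,0,0],[0.064,0,-0.08,0,0,0],[0.099,0,-0.117,0,0,0],[0.137,0,-0.152,0,0,0],[0.177,0,-0.184,0,0,0],[0.22,0,-0.213,0,0,0],[0.263,0,-0.239,0,0,0],[0.309,0,-0.263,0,0,0],[0.356,0,-0.284,0,0,0],[0.404,0,-0.301,0,0,0]]]}}

```text
clock: 6.82
ee_pos: [0.5985, 0.0954, 0.2073]
eef_rot: [3.14, 0.045, -0.007]
contact_force: [-2.8, -5.3, 1.2]
finger_gap: 0.224
```

Request:
{"name": "send_rows", "arguments": {"series": [[[0.049,0,-0.014,0,0,0],[0.099,0,-0.025,0,0,0],[0.15,0,-0.033,0,0,0],[0.201,0,-0.038,0,0,0],[0.252,0,-0.039,0,0,0],[0.304,0,-0.037,0,0,0],[0.355,0,-0.031,0,0,0],[0.405,0,-0.022,0,0,0],[0.436,0,-0.015,0,0,0],[0.459,0,-0.009,0,0,0]]]}}

```text
clock: 7.65
ee_pos: [0.715, 0.0986, 0.2105]
eef_rot: [3.141, 0.044, 0.002]
contact_force: [-0.5, -4.7, 3.9]
finger_gap: 0.226
```

Request:
{"name": "send_rows", "arguments": {"series": [[[0,0,0,0,0,0],[0,0,0,0,0,0],[0,0,0,0,0,0],[0,0,0,0,0,0],[0,0,0,0,0,0],[0,0,-0.05,0,0,0],[0,0,-0.12,0,0,0],[0,0,-0.2,0,0,0],[0,0,-0.24,0,0,0],[0,0,-0.24,0,0,0]]], "gripper": 0.5}}

```text
clock: 8.48
ee_pos: [0.7154, 0.0993, 0.2744]
eef_rot: [-3.141, -0.045, -0.012]
contact_force: [0.1, 0.6, 0.3]
finger_gap: 0.502
```

Request:
{"name": "send_rows", "arguments": {"series": [[[-0.12,0.1,0,0,0,0],[-0.24,0.2,0,0,0,0],[-0.36,0.3,0,0,0,0],[-0.48,0.45,0,0,0,0],[-0.6,0.6,0,0,0,0],[-0.7,0.75,0,0,0,0],[-0.7,0.85,0,0,0,0],[-0.7,0.95,0,0,0,0],[-0.7,0.95,0,0,0,0],[-0.7,0.95,0,0,0,0]]]}}

```text
clock: 9.32
ee_pos: [0.5451, -0.1442, 0.2683]
eef_rot: [-3.14, -0.04, 0.001]
contact_force: [0.1, 0.7, -0.8]
finger_gap: 0.498
```

```bash
python3 - <<'E'
from h import *
a=get_image('top');b=get_image('scene')
cv2.imwrite('pics/t2.png',cv2.resize(a[160:300,230:480,::-1],None,fx=3,fy=3,interpolation=cv2.INTER_CUBIC))
cv2.imwrite('pics/top2.png',a[:,:,::-1]);cv2.imwrite('pics/s2.png',b[:,:,::-1])
E
```

```text
(no output)
```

View pics/t2.png

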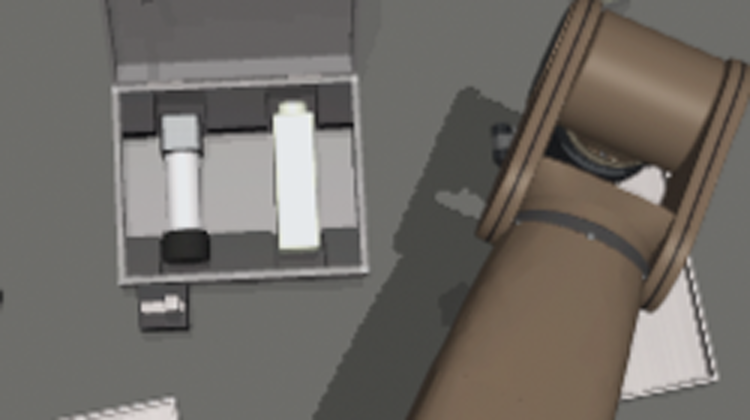

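The lid lies open. In the crop the refractometer is on the left, with its prism head at (182,130), tube at (184,190) and black eyepiece at (186,245). The white vial is on the right at (297,180).

```bash
python3 - <<'E'
from h import *
a=np.radians(1.6);Rz=R.from_euler('z',a);c=np.array([.5768,.0933,0])
im=cv2.imread('pics/top2.png');g=cv2.cvtColor(im,cv2.COLOR_BGR2GRAY)
f=lambda u,v:(230+u/3,160+v/3)
for n,p,z in(('headtop/tube',f(182,152),.044),('tube/eye',f(185,233),.044),('eye end',f(186,262),.03),('head end',f(180,114),.05),('tube mid',f(183.5,190),.044)):
    w=onz('top',p,z);print(n,w.round(4),Rz.inv().apply(w-c).round(4))
for v in (215,220,225,230): print(v,g[v,280:302])
o=c+Rz.apply([0,.048,0]);print(o,rel([o[0],o[1],.10],down(a)))
s=read_state();print(s['ee_pos'],s['clock'])
E
```

```text
headtop/tube [0.5991 0.1412 0.044 ] [0.0236 0.0473 0.044 ]
tube/eye [0.5298 0.1395 0.044 ] [-0.0457  0.0475  0.044 ]
eye end [0.5069 0.1395 0.03  ] [-0.0686  0.0481  0.03  ]
head end [0.6307 0.1423 0.05  ] [0.0553 0.0474 0.05  ]
tube mid [0.5665 0.1403 0.044 ] [-0.009   0.0473  0.044 ]
215 [172 172 172 172 159 160 195 217 228 232 232 232 230 222 210 185 145 144
 168 172 172 173]
220 [172 173 173 173 172 164 192 213 227 232 232 232 231 224 214 191 125 150
 170 173 173 173]
225 [174 173 173 173 173 151 185 209 225 231 232 232 232 225 216 197 137 153
 171 174 174 173]
230 [173 174 174 173 173 161 181 206 222 231 232 232 232 227 218 202 157 157
 172 174 174 174]
[0.57545976 0.14128129 0.        ] [ 1.5290e-01 -1.1308e+00  6.7490e-01 -3.0000e-04  3.0000e-04  2.0000e-04]
[ 0.54551578 -0.14256292  0.26845211] 9.4167
```

Request:
{"name": "send_rows", "arguments": {"series": [[[0.03,-0.15,0.1,0,0,0],[0.06,-0.3,0.2,0,0,0],[0.09,-0.45,0.3,0,0,0],[0.1,-0.6,0.35,0,0,0],[0.11,-0.75,0.4,0,0,0],[0.12,-0.9,0.45,0,0,0],[0.12,-1.0,0.5,0,0,0],[0.12,-1.0,0.5,0,0,0],[0.12,-1.0,0.5,0,0,0],[0.12,-1.0,0.5,0,0,0]]], "gripper": 0.6}}

```text
clock: 10.25
ee_pos: [0.5684, 0.1086, 0.1441]
eef_rot: [3.141, 0.049, 0.0]
contact_force: [0.7, 0.5, 0.5]
finger_gap: 0.6
```

```bash
python3 - <<'E'
from h import *
print(rel([.5685,.1406,.08],down(np.radians(1.6))),rel([.5685,.1406,.015],down(np.radians(1.6))),read_state()['contact_force'])
E
```

```text
[ 4.300e-03 -1.281e-01  2.564e-01  1.000e-04 -0.000e+00  9.000e-04] [ 4.300e-03 -1.282e-01  5.164e-01  1.000e-04 -0.000e+00  9.000e-04] [0.65514859 0.45005447 0.47904945]
```

Request:
{"name": "send_rows", "arguments": {"series": [[[0.004,-0.128,0.05,0,0,0],[0.004,-0.128,0.15,0,0,0],[0.004,-0.128,0.25,0,0,0],[0.004,-0.128,0.32,0,0,0],[0.004,-0.128,0.38,0,0,0],[0.004,-0.128,0.44,0,0,0],[0.004,-0.128,0.49,0,0,0],[0.004,-0.128,0.515,0,0,0],[0.004,-0.128,0.515,0,0,0],[0.004,-0.128,0.515,0,0,0]]]}}

```text
clock: 11.08
ee_pos: [0.5691, 0.1392, 0.0158]
eef_rot: [-3.141, -0.044, -0.001]
contact_force: [0.7, 0.3, 1.0]
finger_gap: 0.598
```

Request:
{"name": "send_rows", "arguments": {"series": [[[0,0,0,0,0,0],[0,0,0,0,0,0],[0,0,0,0,0,0],[0,0,0,0,0,0],[0,0,0,0,0,0],[0,0,0,0,0,0],[0,0,0,0,0,0],[0,0,0,0,0,0],[0,0,0,0,0,0],[0,0,0,0,0,0]]], "gripper": 0, "force": 40}}

```text
clock: 11.92
ee_pos: [0.57, 0.14, 0.0169]
eef_rot: [-3.14, -0.044, -0.005]
contact_force: [-0.9, 2.3, 5.2]
finger_gap: 0.314
```

Request:
{"name": "send_rows", "arguments": {"series": [[[0,0,-0.03,0,0,0],[0,0,-0.07,0,0,0],[0,0,-0.12,0,0,0],[0,0,-0.18,0,0,0],[0,0,-0.24,0,0,0],[0,0,-0.32,0,0,0],[0,0,-0.4,0,0,0],[0,0,-0.46,0,0,0],[0,0,-0.5,0,0,0],[0,0,-0.5,0,0,0]]]}}

```text
clock: 12.75
ee_pos: [0.5702, 0.1393, 0.1437]
eef_rot: [3.141, 0.045, 0.008]
contact_force: [0.0, -0.1, -2.7]
finger_gap: 0.315
```

```bash
python3 - <<'E'
from h import *
print(read_state()['contact_force'],read_state()['torque'])
b=get_image('scene');cv2.imwrite('pics/s3.png',b[60:360,160:560,::-1])
print(rel([.4851,-.2282,.15],down(np.radians(10.5))))
E
```

```text
[ 0.04261558 -0.12227916 -2.6950339 ] [0.03047678 0.0014125  0.02067638]
[-3.7860e-01  1.4594e+00 -3.2800e-02  2.0000e-04 -8.0000e-04 -4.9200e-02]
```

View pics/s3.png

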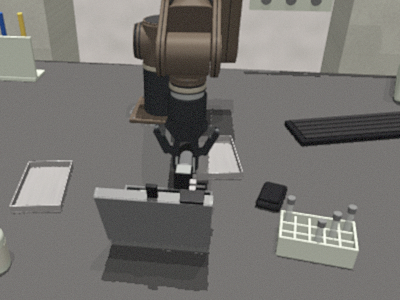

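The refractometer is in the fingers at crop (183,172), and the lid leans back open at (155,220). Measured weight is 2.7 N. Next I'll carry it to the right-hand tray.

Request:
{"name": "send_rows", "arguments": {"series": [[[0,0.08,-0.03,0,0,0],[-0.02,0.18,-0.04,0,0,0],[-0.05,0.3,-0.04,0,0,-0.01],[-0.08,0.42,-0.04,0,0,-0.02],[-0.11,0.54,-0.04,0,0,-0.03],[-0.14,0.66,-0.04,0,0,-0.04],[-0.18,0.78,-0.04,0,0,-0.049],[-0.22,0.88,-0.04,0,0,-0.049],[-0.24,0.94,-0.04,0,0,-0.049],[-0.24,0.94,-0.04,0,0,-0.049]]]}}

```text
clock: 13.63
ee_pos: [0.5135, -0.0996, 0.1486]
eef_rot: [-3.129, -0.281, 0.006]
contact_force: [0.8, 0.6, -1.8]
finger_gap: 0.311
```

```bash
python3 - <<'E'
from h import *
print(rel([.4851,-.2282,.06],down(np.radians(10.5))),read_state()['contact_force'])
E
```

```text
[-2.019e-01  4.860e-01  3.550e-01 -1.000e-04  1.100e-03 -1.400e-03] [ 0.81200681  0.62718616 -1.8362642 ]
```

Request:
{"name": "send_rows", "arguments": {"series": [[[-0.04,0.1,0,0,0,0],[-0.08,0.2,0,0,0,0],[-0.12,0.3,0.02,0,0,0],[-0.16,0.4,0.06,0,0,0],[-0.2,0.486,0.12,0,0,0],[-0.2,0.486,0.2,0,0,0],[-0.2,0.486,0.27,0,0,0],[-0.2,0.486,0.33,0,0,0],[-0.2,0.486,0.355,0,0,0],[-0.2,0.486,0.355,0,0,0]]]}}

```text
clock: 14.47
ee_pos: [0.4865, -0.2239, 0.0587]
eef_rot: [-3.124, -0.287, 0.007]
contact_force: [0.3, 0.2, -1.9]
finger_gap: 0.308
```

```bash
python3 - <<'E'
from h import *
print(rel([.4851,-.2282,.0095],down(np.radians(10.5))),read_state()['contact_force'])
b=get_image('scene');cv2.imwrite('pics/s4.png',cv2.resize(b[170:300,140:300,::-1],None,fx=4,fy=4,interpolation=cv2.INTER_CUBIC))
E
```

```text
[-7.800e-03  1.690e-02  1.966e-01 -1.400e-03  1.400e-03 -1.000e-04] [ 0.27978674  0.16941536 -1.91105411]
```

View pics/s4.png

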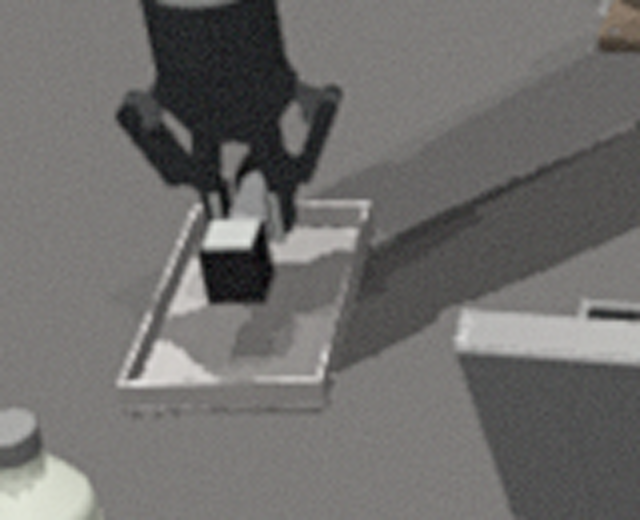

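The refractometer hangs level above the tray, with its prism head at crop (237,260) and the tray corners around it. I'll lower it slowly.

Request:
{"name": "send_rows", "arguments": {"series": [[[-0.008,0.017,0.03,0,0,0],[-0.008,0.017,0.06,0,0,0],[-0.008,0.017,0.09,0,0,0],[-0.008,0.017,0.12,0,0,0],[-0.008,0.017,0.145,0,0,0],[-0.008,0.017,0.16,0,0,0],[-0.008,0.017,0.17,0,0,0],[-0.008,0.017,0.178,0,0,0],[-0.008,0.017,0.178,0,0,0],[-0.008,0.017,0.178,0,0,0]]]}}

```text
clock: 15.35
ee_pos: [0.4872, -0.2303, 0.0172]
eef_rot: [3.128, 0.286, 0.0]
contact_force: [0.4, -0.2, -2.4]
finger_gap: 0.314
```

Request:
{"name": "send_rows", "arguments": {"series": [[[0,0,0.002,0,0,0],[0,0,0.004,0,0,0],[0,0,0.006,0,0,0],[0,0,0.008,0,0,0],[0,0,0.01,0,0,0],[0,0,0.012,0,0,0],[0,0,0.014,0,0,0],[0,0,0.016,0,0,0],[0,0,0.016,0,0,0],[0,0,0.016,0,0,0]]]}}

```text
clock: 16.18
ee_pos: [0.487, -0.2302, 0.013]
eef_rot: [-3.128, -0.286, 0.0]
contact_force: [-0.2, -0.0, -2.7]
finger_gap: 0.315
```

No contact yet, so I'll creep down further.

Request:
{"name": "send_rows", "arguments": {"series": [[[0,0,0.002,0,0,0],[0,0,0.004,0,0,0],[0,0,0.006,0,0,0],[0,0,0.008,0,0,0],[0,0,0.009,0,0,0],[0,0,0.01,0,0,0],[0,0,0.011,0,0,0],[0,0,0.012,0,0,0],[0,0,0.012,0,0,0],[0,0,0.012,0,0,0]]]}}

```text
clock: 17.02
ee_pos: [0.4871, -0.2302, 0.0101]
eef_rot: [-3.129, -0.286, -0.0]
contact_force: [0.1, -0.4, -2.3]
finger_gap: 0.311
```

Request:
{"name": "send_rows", "arguments": {"series": [[[0,0,0.002,0,0,0],[0,0,0.003,0,0,0],[0,0,0.004,0,0,0],[0,0,0.005,0,0,0],[0,0,0.006,0,0,0],[0,0,0.007,0,0,0],[0,0,0.008,0,0,0],[0,0,0.008,0,0,0],[0,0,0.008,0,0,0],[0,0,0.008,0,0,0]]]}}

```text
clock: 17.85
ee_pos: [0.4871, -0.2303, 0.0099]
eef_rot: [-3.128, -0.286, 0.002]
contact_force: [-5.0, 2.8, 11.3]
finger_gap: 0.312
```

Contact came at about 11 N. I'll ease off, open, and rise straight up.

Request:
{"name": "send_rows", "arguments": {"series": [[[0,0,-0.003,0,0,0],[0,0,-0.006,0,0,0],[0,0,-0.006,0,0,0],[0,0,-0.006,0,0,0],[0,0,-0.006,0,0,0],[0,0,-0.006,0,0,0],[0,0,-0.006,0,0,0],[0,0,-0.006,0,0,0],[0,0,-0.006,0,0,0],[0,0,-0.006,0,0,0]]]}}

```text
clock: 18.68
ee_pos: [0.4872, -0.2303, 0.0099]
eef_rot: [-3.129, -0.286, 0.0]
contact_force: [-3.4, 0.4, 5.5]
finger_gap: 0.309
```

Request:
{"name": "send_rows", "arguments": {"series": [[[0,0,0,0,0,0],[0,0,0,0,0,0],[0,0,0,0,0,0],[0,0,0,0,0,0],[0,0,0,0,0,0],[0,0,0,0,0,0],[0,0,0,0,0,0],[0,0,0,0,0,0],[0,0,0,0,0,0],[0,0,0,0,0,0]]], "gripper": 0.52}}

```text
clock: 19.52
ee_pos: [0.4871, -0.2302, 0.0096]
eef_rot: [3.128, 0.286, 0.0]
contact_force: [-1.2, -0.4, -1.0]
finger_gap: 0.518
```

Request:
{"name": "send_rows", "arguments": {"series": [[[0,0,-0.05,0,0,0],[0,0,-0.12,0,0,0],[0,0,-0.22,0,0,0],[0,0,-0.35,0,0,0],[0,0,-0.5,0,0,0],[0,0,-0.65,0,0,0],[0,0,-0.75,0,0,0],[0,0,-0.8,0,0,0],[0,0,-0.8,0,0,0],[0,0,-0.8,0,0,0]]]}}

```text
clock: 20.35
ee_pos: [0.4868, -0.2301, 0.2094]
eef_rot: [3.128, 0.286, 0.0]
contact_force: [-0.3, -1.2, -1.3]
finger_gap: 0.523
```

Request:
{"name": "send_rows", "arguments": {"series": [[[-0.02,0.15,0,0,0,0],[-0.04,0.3,0,0,0,0],[-0.06,0.45,0,0,0,0],[-0.08,0.6,0,0,0,0],[-0.1,0.75,0,0,0,0],[-0.1,0.9,0,0,0,0],[-0.1,0.95,0,0,0,0],[-0.1,0.95,0,0,0,0],[-0.1,0.95,0,0,0,0],[-0.1,0.95,0,0,0,0]]]}}

```text
clock: 21.18
ee_pos: [0.5049, -0.4665, 0.2069]
eef_rot: [-3.124, -0.287, 0.004]
contact_force: [-0.6, 0.7, -0.2]
finger_gap: 0.521
```

```bash
python3 - <<'E'
from h import *
a=get_image('top')[:,:,::-1];b=get_image('scene')[:,:,::-1]
a0=cv2.imread('pics/top0.png')
cv2.imwrite('pics/f.png',np.vstack([cv2.resize(a[110:310,130:510],(780,410)),cv2.resize(b[190:350,120:540],(780,190*0+180))]))
E
```

```text
(no output)
```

View pics/f.png

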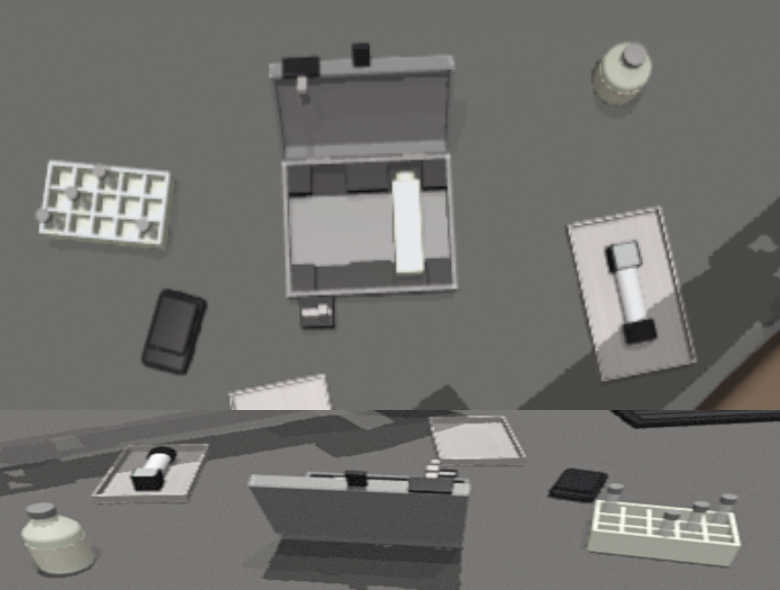

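The refractometer lies flat inside the right-hand tray at (630,290). The vial is in its nest at (407,222), the lid is open, and nothing else has moved.

```bash
python3 -c "
from bench import *
print(job_done())"
```

```text
the job is handed in; nothing more can be done
None
```

The case is open and the refractometer is lying flat in the right-hand steel tray. I handed the job in at about 21 s of the 72 s allowed.

- **Lid:** it turned out to be free when I tried it, so I never touched the catch. I swung it back to about 1.8 rad, past its balance point. After I let go it stayed open.
- **Refractometer:** I gripped it by the tube, lifted it out of the left nest and set it down in the tray. It touched down at about 11 N, and I eased off before opening the fingers.
- **Final check:** the last pictures from both cameras show the refractometer well inside the tray walls, the lid leaning back, and the vial in its nest. The mouse, bottle and rack look undisturbed, and the arm was clear of everything. I judged these from the pictures by eye and did not measure them.

None of the checks failed or disagreed.

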